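# Trip and reset the bench RCD, then check the socket with the voltage tester

### The arm

A 6-joint arm with a two-finger parallel gripper is mounted at the origin on the work surface; the furniture and walls round the work are solid. World frame = base frame: x ahead of the robot, y to its left, z up, the work surface at z = 0. Lengths are in m, angles in rad, forces in N, time in s.
With the tool pointing down it reaches from about 0.3 to 0.85 m from the base axis. Payload 5.4 kg.
Tool frame: the origin (TCP) lies midway between the tips of the shut fingers; the grasp point (between the pads) lies 19 mm behind it; y points along the fingers, x is the direction in which the jaws open and shut, and the axes are right-handed (so a half turn about y gives the same grasp; the last joint's range is limited). The gripper opens to 85 mm and grips with 20 to 120 N. Pads are 22 mm wide; open, the fingers measure 114 mm over their backs; the gripper's body (76 mm by 85 mm) begins 54 mm behind the grasp point. The pads swing forward as they close: fully open they stand 13 mm farther back than shut.
Start: joints at [-1.317, 0.158, 1.597, -0, 1.386, -0.21], TCP at [0.257, -0.514, 0.231] pointing down, gripper open.
Joint ranges: [-2.91, 2.91], [-0.94, 2.29], [0.18, 2.7], [-1.29, 4.43], [0.17, 2.64], [-3, 3]. Speed limits (rad/s): [2.57, 2.57, 3.14, 3.14, 3.14, 3.14].

### API

Orientations are given as a 3x3 rotation matrix whose columns are the frame's x, y, z axes.
In Python, from cell import sensors, imaging, bot gives the robot as it stands.
- The arm moves only by the shell command python3 -m pendant 'ROWS' [FORCE]. ROWS is JSON, a list that holds one entry, the list of rows, each a list of 7 numbers: the opening in per cent of the stroke, from 0 (shut) to 100 (fully open), then the shift along the tool's x, y, z in units of 30 mm (1.0 is 30 mm), then the turn, a rotation vector about the tool's x, y, z in degrees. A call has 1 to 20 rows; each row is the pose to reach, as a shift and turn from the pose commanded when the call began, along the tool's axes at that moment; what a row does not reach only later rows make up. A row lasts 1/10 s, in which the tool goes at most 50 mm and 8.59 degrees, less where a joint would pass 70% of its speed; a pose out of reach is approached as far as the arm can. A call with a gripper value outside its range is refused whole. The fingers move at their own pace and stop on an object; FORCE is the grip in N (left out, the last holds). Time passes only in rows, so rows that repeat a pose let the fingers close. It gives the time, the measured TCP pose, the force and the opening at its end, in the units of the state.
- sensors.state(): the state, without advancing time (a new reading comes with each control period).
- imaging.camera(name): name is "scene" or "top"; returns a dict with "img" (420x560x3 uint8, red, green, blue), "fx", "fy", "cx", "cy" (pixels), "origin" and "attitude" of the camera in the world. Camera axes: x right, y down, z forward; pixel columns grow to the right and rows downward; lengths in m; the calibration is good to about 2 mm. A picture is of the moment at which its call begins. There is no depth.
- bot.hand_in(): hands the job in, once; it reports no verdict.
The state is a dict: "t": time; "joints": joint angles; "qd": joint speeds; "joint_torque": joint torques, N m; "eef_pos": TCP position; "tool_rot": TCP orientation; "contact_force": force on the tool from outside, world axes, zero at the start; "wrist_torque": the same for the moment, N m; "width": opening from 0.0 (shut) to 1.0 (fully open).
Only numpy, scipy, OpenCV 4.12 (cv2) and the standard library are available. Lean on these libraries where they do the work, as an engineer would, in place of code of your own. Each camera call takes 0.05 s, during which the arm holds its last target.

### The job

Do the monthly check of the bench supply: press the yellow test button so that the residual-current switch trips and its lever drops, then lift the lever back up until it stays up by itself. Then draw the teal voltage tester straight out of the wooden block, turn it to face the sloping socket, and finish while still holding it raised there, its nose inside the round recess of the socket, square to the socket's face and not leaning on it. Leave the jars, the tape measure and the rest of the bench undisturbed.

Things in the scene. Friction and masses are not known exactly. Their poses are not given: they have to be found in the camera images.
- console: Grey console, fixed: 185 mm deep (x), 160 wide (y), 110 high. Origin: centre of its underside; x points to its back, its front (-x) to the middle of the bench. From the front edge (30 mm high) a deck rises at 15 degrees and carries the white switch module, whose raised middle (46 mm long up the slope, 72 wide) stands 12 mm over the deck. Behind, a panel at 42 degrees carries the socket.
- button_top (a point): Centre of the top of the yellow round test button (14 mm across) in the left half of the module's raised part, 7 mm over it. Its z axis is the deck's outward normal (15 degrees from vertical, leaning to the front), its x axis points up the slope.
- test_button (a joint): Test button: 0 released, 0.006 m fully pressed, along its own axis. Spring 1 N at the start, 3 N fully down. The lever drops once it is 1 to 3 mm down. It dips by itself as the lever is lifted past the catch.
- lever_tip (a point): Outer end of the dark blue lever (paddle 22 mm wide (y), 8 thick) in the right half, 44 mm beside the button. z axis: from pivot to tip; the pivot lies 36 mm inward on that line, 8 mm under the raised part's face and level with the button up the slope. Up: leans 0.55 rad up the slope from the deck normal. Dropped: 0.25 rad down the slope, to the front. It stands 23 to 27 mm proud.
- lever (a joint): Lever: about 0 rad up and latched, 0.8 dropped, -0.08 at the upper stop. A spring (about 1 N at the tip) drops it when the button is pressed. Pushed on its lower (front) side up the slope it needs up to 2 N at its tip, 4 N half way along, and catches near the upper stop; it stays up only if the button is released.
- socket_mouth (a point): Centre of the mouth of the round recess (41 mm across, 17 deep) in the white 74 mm square socket on the sloping panel, about 110 mm over the bench. Its z axis points squarely out of the socket's face (42 degrees from vertical, leaning to the front), its x axis up the slope.
- block: Wooden block, 60 mm high, 54 mm (x) by 168 mm (y), screwed to the bench. Origin: centre of its underside. The tester stands in the slot in the middle of its top; a marker and a ballpoint pen stand in holes 56 mm to either side (y), up to 145 mm over the bench.
- tester: Teal and grey voltage tester pen, 130 mm long, 60 g, nose down in the block, axes parallel to the block's at the start. Origin: under its finger guard (26 x 28 x 4 mm), which rests on the block's top; z along the pen to its rear end. Above: flat-sided body 16 mm thick (x), 20 wide (y), up to 78 mm, pocket clip on +y. Below: nose 52 mm long, at most 11 x 13, in a slot 14 x 16, 55 deep.
- tester_nose (a point): Tip of the tester's nose, on its axis, 52 mm from the origin.
- jar_2: White jar with a red cap, 47 mm wide, 76 mm high, at the back of the bench; to be left alone. Origin: centre of its underside.
- tape_measure: Yellow and black tape measure, 66 x 74 x 36 mm, at the back of the bench; to be left alone. Origin: centre of its underside.

How it is judged:
On the way, in this order (a step that is already met when the one before it is completed fails the run):
1. the test button is pressed and the lever has dropped (value of joint test_button above 0.0015 m and value of joint lever above 0.6 rad).
2. the lever is up again and stays up with nothing touching the console, the tester still in the block (value of joint lever below 0.1 rad and contact force between console and anything else below 0.05 N and z of tester in the frame of block below 0.07 m), for 0.2 s.
3. the tester is drawn out of the block and held clear above it (z of tester_nose in the frame of block above 0.065 m and contact force between tester and the fingers above 0.5 N), for 0.1 s.
At the end, for the whole second after the job is handed in: The lever is up (below 0.1 rad). The tester is held still between the fingers, its origin more than 100 mm above the bench, its nose tip 2 to 17 mm inside the socket's round recess, its axis within 0.35 rad (20 degrees) of the socket's axis, and it presses on the console with less than 2 N (value of joint lever below 0.1 rad and z of tester_nose in the frame of socket_mouth between -0.018 and -0.002 m and distance between tester_nose and socket_mouth below 0.025 m and angle between the z axis of tester_nose and the z axis of socket_mouth, either way round below 0.35 rad and height (world z) of tester above 0.1 m and contact force between tester and the fingers above 0.5 N and contact force between tester and console below 2 N and contact force between tester and block below 0.1 N and linear speed of tester below 0.02 m/s); the arm keeps its last pose, push and grip.
It fails at once if the jar or the tape measure was moved more than 30 mm (distance of any of jar_2, tape_measure from where it was at the start of the episode above 0.03 m).
It fails at once if the tester was jammed hard against the console (contact force between tester and console above 25 N).
It also fails if it takes over 61 s, if anything falls off the work surface, if the arm or the gripper's body presses on something with over 40 N, if the wrist force passes 120 N, or if a joint passes its speed limit or range.

## Working session

There is one attempt and no reset: what is moved stays moved. The work goes in short steps, Python scripts to look and compute and a shell command to move; the robot and the scene stay as the last step left them, time stands still between calls to the robot, and variables do not carry over. Pictures are saved under pics/ and viewed, and the job is handed in when it is done.

```bash
ls; mkdir -p pics; python3 - <<'E'
from cell import sensors, imaging, bot
import cv2
s=sensors.state(); print(s)
for n in ["scene","top"]:
    c=imaging.camera(n); cv2.imwrite(f"pics/{n}0.png",c["img"][:,:,::-1]); print(n,c["fx"],c["fy"],c["cx"],c["cy"],c["origin"],c["attitude"])
E
```

```text
pics
{'t': 0.0, 'joints': array([-1.31708552e+00,  1.59068165e-01,  1.59824393e+00,  1.57833477e-08,
        1.38617126e+00, -2.10064323e-01]), 'qd': array([ 5.66306701e-04, -5.42520744e-04,  7.26797689e-05,  4.13493763e-04,
        1.14187324e-04, -4.50596577e-04]), 'joint_torque': array([ 5.71527653e-04, -3.95997119e+01, -3.31426513e+01, -1.35777841e-04,
        8.31792306e-03, -1.19147657e-06]), 'eef_pos': array([ 0.25705963, -0.51367226,  0.23030029]), 'tool_rot': array([[ 4.47327207e-01, -4.74547465e-04,  8.94370250e-01],
       [-8.94368464e-01,  1.83018262e-03,  4.47327285e-01],
       [-1.84913892e-03, -9.99998213e-01,  3.94270195e-04]]), 'contact_force': array([ 0.22368317,  0.11830427, -0.53472203]), 'wrist_torque': array([-0.023155  , -0.02103596, -0.05800736]), 'width': 0.9997814327909014}
scene 538.4576455414872 538.4576455414872 276.2616864959764 210.71186017590352 [-0.18095867  0.57933984  0.78059976] [[-0.56987943 -0.46890255  0.67480948]
 [-0.82168488  0.31672862 -0.47383219]
 [ 0.00844965 -0.82450796 -0.56578726]]
top 479.63861439917065 479.63861439917065 290.23481611633997 209.48989938834302 [ 4.64430805e-01 -1.59593737e-04  1.08374584e+00] [[ 0.02807629 -0.9876911   0.15387664]
 [-0.99946996 -0.0252003   0.0206093 ]
 [-0.01647789 -0.15437371 -0.98787511]]
```

View pics/scene0.png

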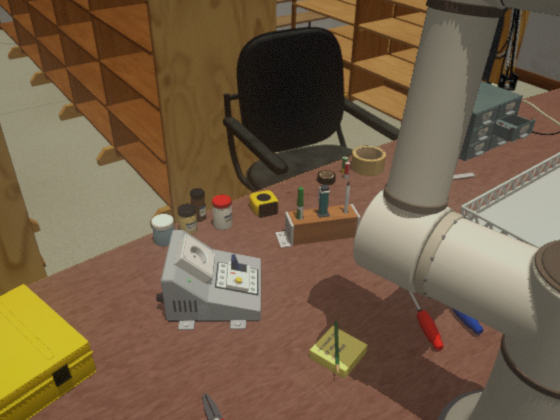

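View pics/top0.png

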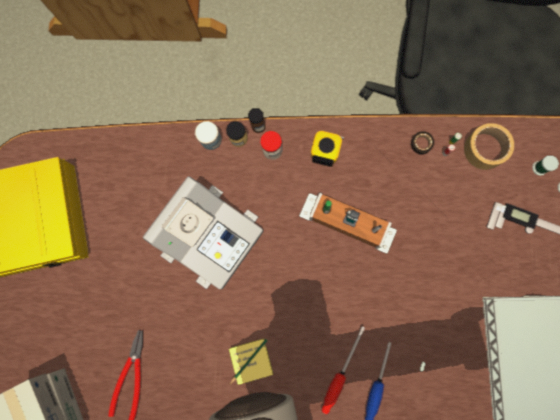

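```bash
python3 - <<'E'
import cv2
a=cv2.imread("pics/top0.png"); b=cv2.imread("pics/scene0.png")
cv2.imwrite("pics/c1.png",cv2.resize(a[170:300,135:275],None,fx=5,fy=4.6,interpolation=cv2.INTER_CUBIC))
cv2.imwrite("pics/c2.png",cv2.resize(b[225:335,155:270],None,fx=5,fy=5,interpolation=cv2.INTER_CUBIC))
cv2.imwrite("pics/c3.png",cv2.resize(a[180:260,290:410],None,fx=6,fy=6,interpolation=cv2.INTER_CUBIC))
cv2.imwrite("pics/c4.png",cv2.resize(b[160:260,265:375],None,fx=6,fy=6,interpolation=cv2.INTER_CUBIC))
E
```

```text
(no output)
```

View pics/c1.png

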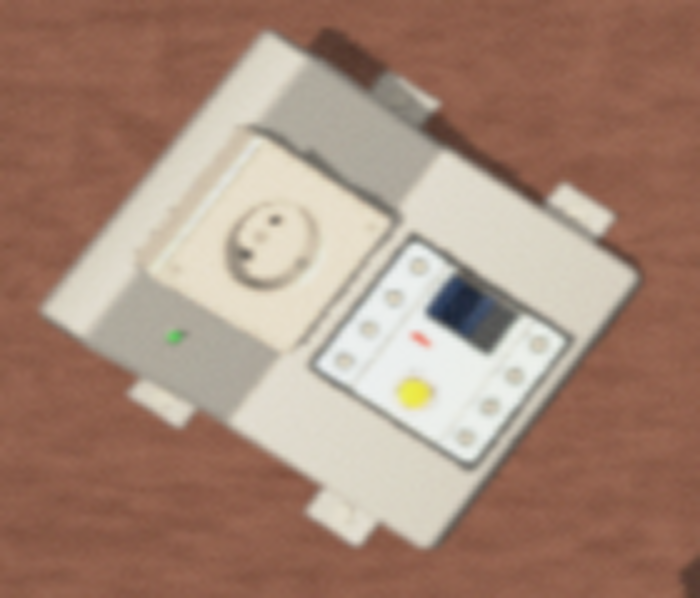

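View pics/c2.png

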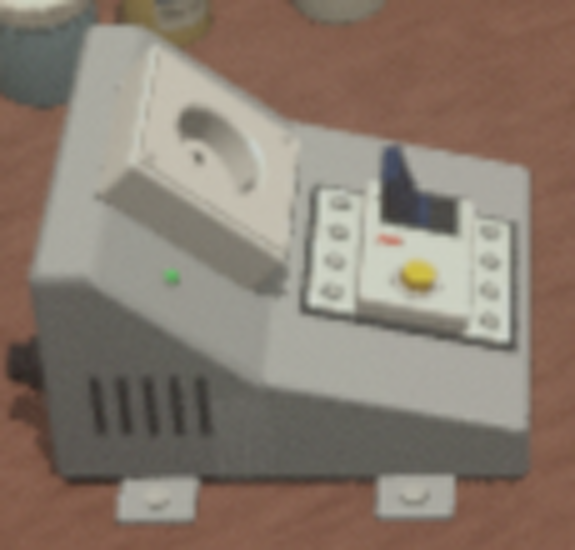

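View pics/c3.png

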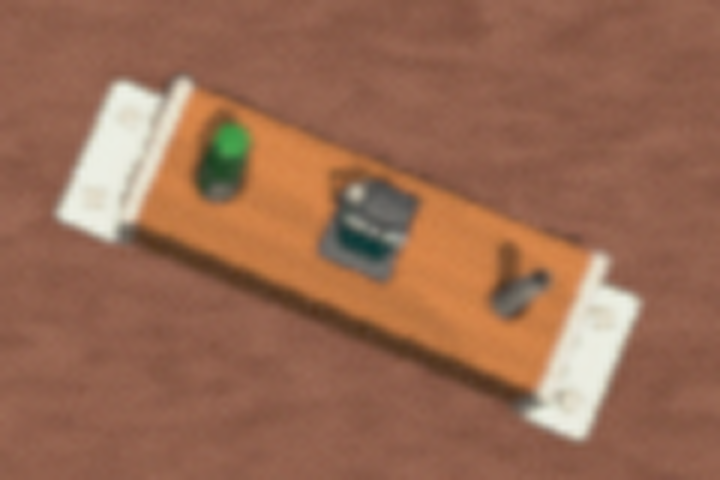

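View pics/c4.png

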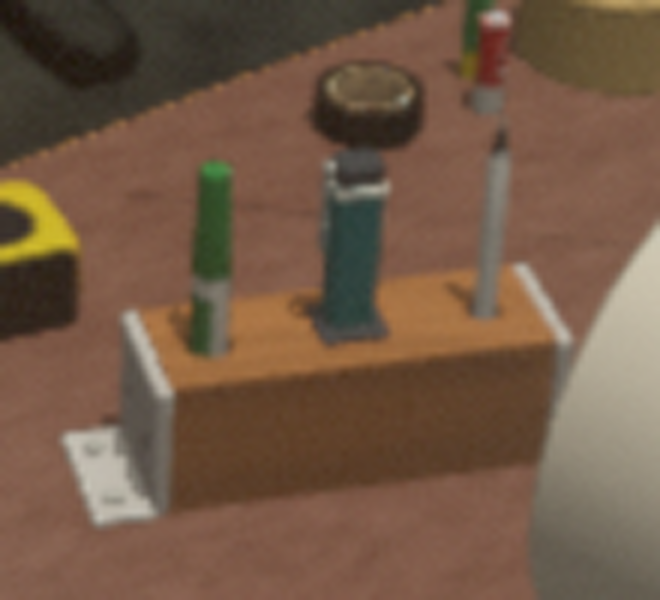

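```bash
cat > h.py <<'E'
import numpy as np
CAM={"scene":(538.4576455414872,276.2616864959764,210.71186017590352,np.array([-0.18095867,0.57933984,0.78059976]),np.array([[-0.56987943,-0.46890255,0.67480948],[-0.82168488,0.31672862,-0.47383219],[0.00844965,-0.82450796,-0.56578726]])),
"top":(479.63861439917065,290.23481611633997,209.48989938834302,np.array([4.64430805e-01,-1.59593737e-04,1.08374584]),np.array([[0.02807629,-0.9876911,0.15387664],[-0.99946996,-0.0252003,0.0206093],[-0.01647789,-0.15437371,-0.98787511]]))}
def ray(n,p):
    f,cx,cy,o,R=CAM[n]; d=R@np.array([(p[0]-cx)/f,(p[1]-cy)/f,1]); return o,d/np.linalg.norm(d)
def proj(n,X):
    f,cx,cy,o,R=CAM[n]; q=R.T@(np.asarray(X)-o); return np.array([f*q[0]/q[2]+cx,f*q[1]/q[2]+cy])
def atz(n,p,z):
    o,d=ray(n,p); return o+d*(z-o[2])/d[2]
def tri(pt,ps):
    A=np.zeros((3,3));b=np.zeros(3)
    for n,p in (("top",pt),("scene",ps)):
        o,d=ray(n,p);M=np.eye(3)-np.outer(d,d);A+=M;b+=M@o
    X=np.linalg.solve(A,b); return X,proj("top",X)-pt,proj("scene",X)-ps
E
python3 - <<'E'
from h import *
np.set_printoptions(precision=4,suppress=True)
t=lambda x,y:np.array([135+x/5,170+y/4.6]); s=lambda x,y:np.array([155+x/5,225+y/5])
for n,a,b in [("mouth",t(272,245),s(222,148)),("button",t(413,392),s(420,272)),("FR",t(640,272),s(530,168)),("FL",t(430,548),s(527,430)),("backR",t(268,32),s(90,28))]:
    print(n,*tri(a,b))
t=lambda x,y:np.array([290+x/6,180+y/6]); s=lambda x,y:np.array([265+x/6,160+y/6])
for n,p in [("a",t(190,85)),("b",t(600,255)),("c",t(535,400)),("d",t(135,230))]: print(n,atz("top",p,.06))
for n,p in [("d",s(172,390)),("a",s(130,312)),("b",s(520,268)),("c",s(568,338))]: print("sc",n,atz("scene",p,.06))
print("guard top",atz("top",t(368,230),.062), "guard sc",atz("scene",s(352,325),.062))
print("top end",tri(t(383,202),s(360,160)))
E
```

```text
mouth [0.5828 0.2274 0.1058] [-0.0431 -0.034 ] [0.0557 0.0126]
button [0.5217 0.1742 0.059 ] [-0.2639 -0.2228] [0.3641 0.064 ]
FR [0.5837 0.0814 0.0273] [-0.1536 -0.1343] [0.2042 0.0324]
FL [0.4507 0.1691 0.027 ] [-0.5688 -0.4999] [0.8397 0.1236]
backR [0.6807 0.2357 0.1077] [-0.5538 -0.4261] [0.6717 0.177 ]
a [ 0.6593 -0.046   0.06  ]
b [ 0.6011 -0.1935  0.06  ]
c [ 0.5487 -0.1703  0.06  ]
d [ 0.6059 -0.0273  0.06  ]
sc d [ 0.609  -0.0242  0.06  ]
sc a [ 0.6604 -0.0414  0.06  ]
sc b [ 0.5979 -0.1894  0.06  ]
sc c [ 0.5504 -0.1723  0.06  ]
guard top [ 0.6077 -0.1105  0.062 ] guard sc [ 0.6023 -0.1063  0.062 ]
top end (array([ 0.6068, -0.1078,  0.1349]), array([0.1521, 0.1392]), array([-0.1802, -0.0151]))
```

```bash
cat > fit.py <<'E'
from h import *
from scipy.optimize import least_squares
np.set_printoptions(precision=4,suppress=True)
t=lambda x,y:np.array([135+x/5,170+y/4.6]); s=lambda x,y:np.array([155+x/5,225+y/5])
a15,a42=np.radians([15,42])
def model(v):
    x,y,yaw,ub,xm,zm=v
    X=np.array([np.cos(yaw),np.sin(yaw),0]);Y=np.array([-X[1],X[0],0]);Z=np.array([0,0,1.]);O=np.array([x,y,0])
    u=np.cos(a15)*X+np.sin(a15)*Z;n=-np.sin(a15)*X+np.cos(a15)*Z
    F=O-.0925*X+.03*Z
    face=F+ub*u+.012*n
    return dict(X=X,Y=Y,u=u,n=n,FR=F-.08*Y,FL=F+.08*Y,button=face+.022*Y+.007*n,pivot=face-.022*Y-.008*n,
      mouth=O+xm*X+zm*Z,ms=-np.sin(a42)*X+np.cos(a42)*Z,mu=np.cos(a42)*X+np.sin(a42)*Z)
obs=[("mouth",t(272,245),s(222,148)),("button",t(413,392),s(420,272)),("FR",t(640,272),s(530,168)),("FL",t(430,548),s(527,430))]
def res(v):
    m=model(v); return np.concatenate([np.r_[proj("top",m[k])-a,proj("scene",m[k])-b] for k,a,b in obs])
r=least_squares(res,[.568,.2025,.988,.045,.029,.11],loss="soft_l1"); M=model(r.x)
def R_deck(): return np.c_[-M["Y"],-M["n"],M["u"]]
def rows(p,R,st):
    from scipy.spatial.transform import Rotation as Ro
    T=st["tool_rot"]; d=T.T@(np.asarray(p)-st["eef_pos"])/.03; w=np.degrees(Ro.from_matrix(T.T@R).as_rotvec())
    print("shift",np.round(d,2),"turn",np.round(w,1))
if __name__=="__main__":
    print(r.x,np.degrees(r.x[2])); print(res(r.x).reshape(-1,4))
    for k in M: print(k,M[k])
E
python3 fit.py; python3 - <<'E'
from fit import *
from cell import sensors
st=sensors.state()
rows(M["button"]+.03*M["n"],R_deck(),st)
rows(M["button"]+.09*M["n"],R_deck(),st)
L=lambda a:M["pivot"]+.036*(np.cos(a)*M["n"]+np.sin(a)*M["u"])
tip=L(.55);print("tip",tip,proj("top",tip),proj("scene",tip))
for z in (.055,.06): print(z)
E
```

```text
[0.5671 0.2034 0.9867 0.0494 0.0287 0.1057] 56.53366649621033
[[-0.0017 -0.092   0.0512  0.0099]
 [-0.3823 -0.098   0.4916 -0.6785]
 [-0.5728  0.1101  0.1481 -0.6009]
 [-1.3828  0.1147  0.6779 -0.3254]]
X [0.5514 0.8342 0.    ]
Y [-0.8342  0.5514  0.    ]
u [0.5327 0.8058 0.2588]
n [-0.1427 -0.2159  0.9659]
FR [0.5828 0.0821 0.03  ]
FL [0.4493 0.1703 0.03  ]
button [0.5213 0.174  0.0611]
pivot [0.5602 0.153  0.0467]
mouth [0.5829 0.2273 0.1057]
ms [-0.369  -0.5582  0.7431]
mu [0.4098 0.6199 0.6691]
shift [-16.43   4.71  17.91] turn [ 14.6 -29.8   3.8]
shift [-16.17   2.78  17.46] turn [ 14.6 -29.8   3.8]
tip [0.5658 0.1616 0.0812] [222.6315 233.5158] [232.9958 256.9223]
0.055
0.06
```

```bash
python3 -m pendant '[[[0,-16.17,2.78,17.46,14.6,-29.8,3.8],[0,-16.17,2.78,17.46,14.6,-29.8,3.8],[0,-16.17,2.78,17.46,14.6,-29.8,3.8],[0,-16.17,2.78,17.46,14.6,-29.8,3.8],[0,-16.17,2.78,17.46,14.6,-29.8,3.8],[0,-16.17,2.78,17.46,14.6,-29.8,3.8],[0,-16.17,2.78,17.46,14.6,-29.8,3.8],[0,-16.17,2.78,17.46,14.6,-29.8,3.8],[0,-16.17,2.78,17.46,14.6,-29.8,3.8],[0,-16.17,2.78,17.46,14.6,-29.8,3.8],[0,-16.17,2.78,17.46,14.6,-29.8,3.8],[0,-16.17,2.78,17.46,14.6,-29.8,3.8],[0,-16.17,2.78,17.46,14.6,-29.8,3.8],[0,-16.17,2.78,17.46,14.6,-29.8,3.8],[0,-16.17,2.78,17.46,14.6,-29.8,3.8],[0,-16.17,2.78,17.46,14.6,-29.8,3.8],[0,-16.17,2.78,17.46,14.6,-29.8,3.8],[0,-16.17,2.78,17.46,14.6,-29.8,3.8],[0,-16.17,2.78,17.46,14.6,-29.8,3.8],[0,-16.17,2.78,17.46,14.6,-29.8,3.8]]]'
python3 - <<'E'
from fit import *
from cell import sensors,imaging
import cv2
st=sensors.state()
print(st["joints"],st["contact_force"],st["t"],st["width"])
rows(M["button"]+.02*M["n"],R_deck(),st)
b=imaging.camera("scene")["img"][:,:,::-1]; cv2.imwrite("pics/s1.png",cv2.resize(b[150:335,100:320],None,fx=3.5,fy=3.2,interpolation=cv2.INTER_CUBIC))
b=imaging.camera("top")["img"][:,:,::-1]; cv2.imwrite("pics/t1.png",cv2.resize(b[140:320,120:300],None,fx=3.3,fy=3.3,interpolation=cv2.INTER_CUBIC))
E
```

```text
t: 2.1
eef_pos: [0.5088, 0.153, 0.1481]
tool_rot: [[0.833, 0.144, 0.534], [-0.553, 0.213, 0.805], [0.002, -0.966, 0.258]]
contact_force: [-0.6, 0.6, 0.2]
width: -0.001
[-0.0696 -0.0128  1.9714  0.2577  1.0647  0.4038] [-0.6389  0.6044  0.1632] 2.1 -0.0010149111440780501
shift [-0.04  2.34  0.04] turn [ 0.1 -0.1  0.1]
```

View pics/s1.png

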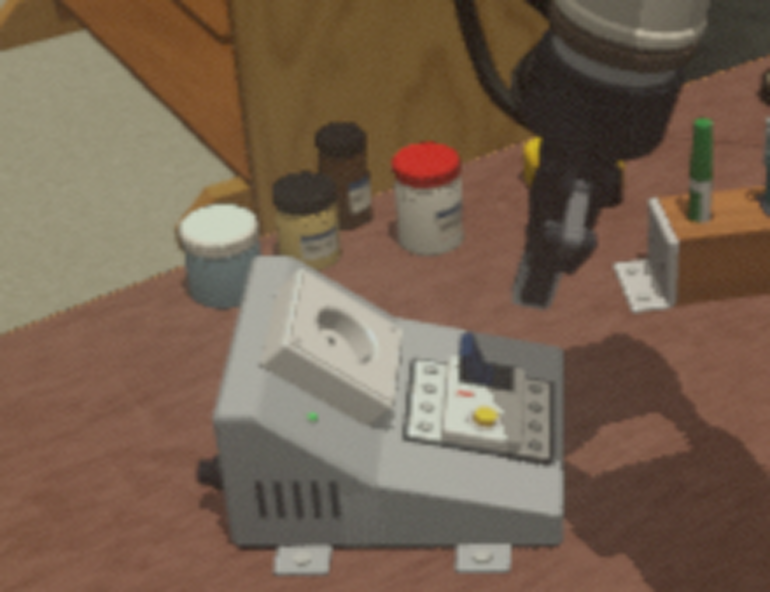

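View pics/t1.png

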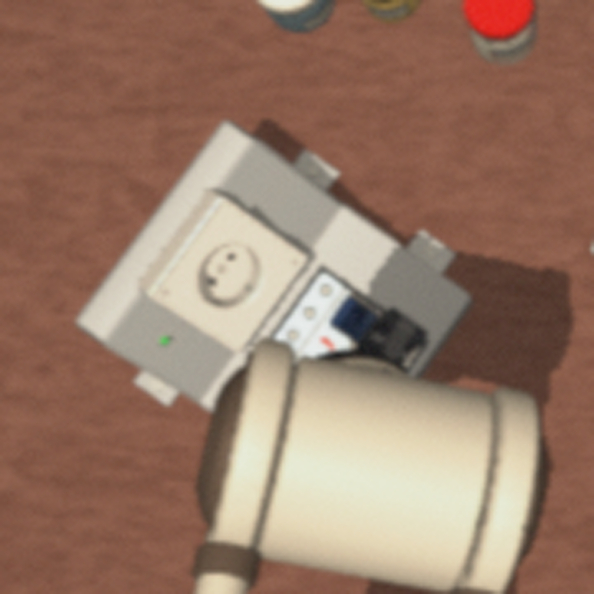

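```bash
python3 - <<'E'
from fit import *
from cell import sensors
st=sensors.state();p=st["eef_pos"]
for k in range(3):
    q=p-st["tool_rot"][:,1]*.03*k
    a=proj("scene",q);b=proj("top",q);print((a-[100,150])*[3.5,3.2],(b-[120,140])*3.3)
E
```

```text
[528.11   300.4683] [330.2077 393.3042]
[541.5621 261.3542] [332.8269 398.5511]
[555.4554 220.9572] [335.6222 404.1508]
```

```bash
python3 -m pendant '[[[0,-0.04,1.4,0.04,0,0,0],[0,-0.04,2.3,0.04,0,0,0],[0,-0.04,2.7,0.04,0,0,0],[0,-0.04,2.87,0.04,0,0,0],[0,-0.04,2.87,0.04,0,0,0],[0,-0.04,2.87,0.04,0,0,0]]]'
python3 - <<'E'
from fit import *
from cell import sensors
st=sensors.state(); print(st["contact_force"]@M["n"]); rows(M["button"],R_deck(),st)
E
python3 -m pendant '[[[0,0,0.05,0,0,0,0],[0,0,0.13,0,0,0,0],[0,0,0.13,0,0,0,0],[0,0,0.13,0,0,0,0]]]'
python3 - <<'E'
from fit import *
from cell import sensors
st=sensors.state(); print(st["contact_force"]@M["n"]); rows(M["button"],R_deck(),st)
E
```

```text
t: 2.8
eef_pos: [0.5218, 0.1738, 0.0664]
tool_rot: [[0.834, 0.146, 0.532], [-0.552, 0.214, 0.806], [0.004, -0.966, 0.259]]
contact_force: [0.8, 0.3, 1.0]
width: -0.0
0.7325692450559209
shift [-0.02  0.17 -0.05] turn [0.  0.  0.2]
t: 3.2
eef_pos: [0.5213, 0.1748, 0.0614]
tool_rot: [[0.834, 0.144, 0.532], [-0.551, 0.214, 0.806], [0.002, -0.966, 0.257]]
contact_force: [-0.2, 0.8, 0.4]
width: -0.002
0.20662969698265465
shift [ 0.02  0.   -0.02] turn [0.1 0.  0.1]
```

```bash
python3 -m pendant '[[[0,0,0.07,0,0,0,0],[0,0,0.13,0,0,0,0],[0,0,0.13,0,0,0,0],[0,0,0.13,0,0,0,0],[0,0,0.13,0,0,0,0]]]'
python3 - <<'E'
from fit import *
from cell import sensors,imaging
import cv2
st=sensors.state(); print(st["contact_force"]@M["n"]); rows(M["button"],R_deck(),st)
b=imaging.camera("scene")["img"][:,:,::-1]; cv2.imwrite("pics/s2.png",cv2.resize(b[225:335,155:270],None,fx=5,fy=5,interpolation=cv2.INTER_CUBIC))
E
```

```text
t: 3.7
eef_pos: [0.5217, 0.1756, 0.0574]
tool_rot: [[0.834, 0.143, 0.533], [-0.551, 0.214, 0.806], [0.002, -0.966, 0.257]]
contact_force: [1.1, 1.0, 0.4]
width: 0.002
0.05239996053107066
shift [ 0.02 -0.13 -0.02] turn [0.1 0.  0.1]
```

View pics/s2.png

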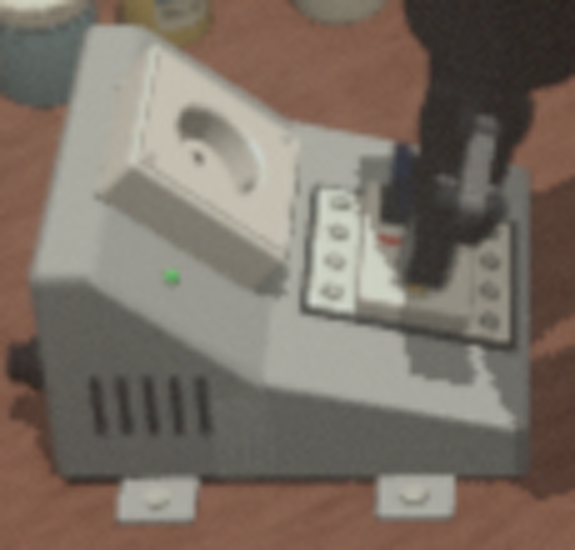

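```bash
python3 -m pendant '[[[0,0,0.05,0,0,0,0],[0,0,0.05,0,0,0,0],[0,0,0.05,0,0,0,0]]]'
python3 -m pendant '[[[0,0,0.05,0,0,0,0],[0,0,0.05,0,0,0,0],[0,0,0.05,0,0,0,0]]]'
python3 - <<'E'
from fit import *
from cell import sensors,imaging
import cv2
st=sensors.state(); print(st["contact_force"]@M["n"]); rows(M["button"],R_deck(),st)
b=imaging.camera("scene")["img"][:,:,::-1]; cv2.imwrite("pics/s3.png",cv2.resize(b[225:335,155:270],None,fx=5,fy=5,interpolation=cv2.INTER_CUBIC))
E
```

```text
t: 4.05
eef_pos: [0.5221, 0.176, 0.0562]
tool_rot: [[0.834, 0.144, 0.532], [-0.551, 0.214, 0.806], [0.002, -0.966, 0.257]]
contact_force: [-1.4, -1.1, 2.8]
width: -0.004
t: 4.35
eef_pos: [0.5223, 0.1762, 0.0552]
tool_rot: [[0.834, 0.143, 0.532], [-0.551, 0.214, 0.807], [0.002, -0.966, 0.257]]
contact_force: [-4.5, -1.4, 8.6]
width: -0.0
9.258588598041745
shift [ 0.01 -0.21 -0.02] turn [0.1 0.1 0.1]
```

View pics/s3.png

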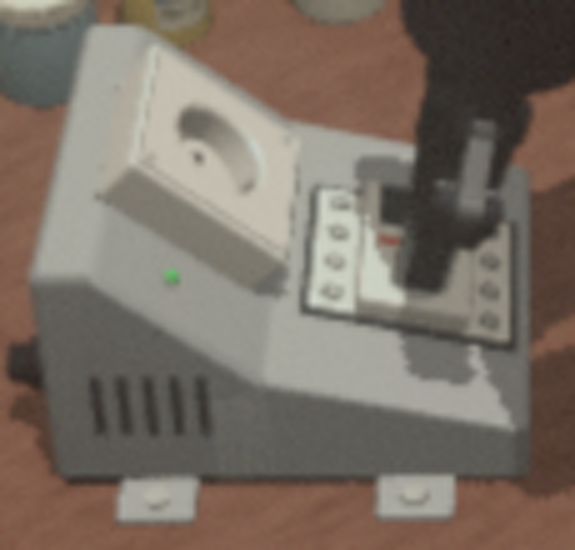

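```bash
python3 -m pendant '[[[0,0,-0.8,0,0,0,0],[0,0,-1.54,0,0,0,0],[0,0.7,-1.54,-0.6,0,0,0],[0,1.47,-1.54,-1.1,0,0,0],[0,1.47,-1.54,-1.1,0,0,0],[0,1.47,-1.54,-1.1,0,0,0]]]'
python3 - <<'E'
from fit import *
from cell import sensors,imaging
import cv2
st=sensors.state(); rows(M["pivot"]+.02*M["n"]-.032*M["u"],R_deck(),st); print(st["contact_force"])
b=imaging.camera("scene")["img"][:,:,::-1]; cv2.imwrite("pics/s4.png",cv2.resize(b[225:335,155:270],None,fx=5,fy=5,interpolation=cv2.INTER_CUBIC))
E
```

```text
t: 5.0
eef_pos: [0.5346, 0.1153, 0.0904]
tool_rot: [[0.834, 0.143, 0.534], [-0.552, 0.214, 0.806], [0.001, -0.966, 0.257]]
contact_force: [-0.4, 0.4, 0.2]
width: 0.005
shift [0.02 1.14 0.02] turn [ 0.1 -0.1  0.1]
[-0.4179  0.4313  0.2137]
```

View pics/s4.png

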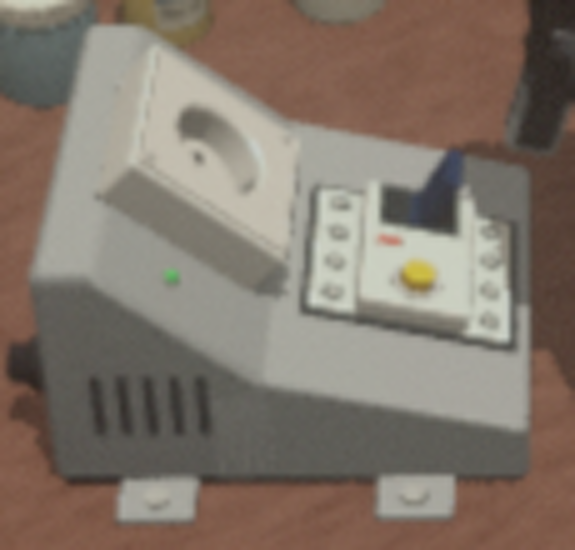

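```bash
python3 -m pendant '[[[0,0.02,0.6,0.02,0,0,0],[0,0.02,1.14,0.02,0,0,0],[0,0.02,1.14,0.02,0,0,0],[0,0.02,1.14,0.3,0,0,0],[0,0.02,1.14,0.5,0,0,0],[0,0.02,1.14,0.7,0,0,0],[0,0.02,1.14,0.85,0,0,0],[0,0.02,1.14,0.85,0,0,0]]]'
python3 -m pendant '[[[0,0,0,0.05,0,0,0],[0,0,0,0.1,0,0,0],[0,0,0,0.1,0,0,0]]]'
python3 - <<'E'
from fit import *
from cell import sensors,imaging
import cv2
st=sensors.state(); rows(M["pivot"]+.02*M["n"],R_deck(),st); print(st["contact_force"]@M["u"],st["contact_force"]@M["n"])
b=imaging.camera("scene")["img"][:,:,::-1]; cv2.imwrite("pics/s5.png",cv2.resize(b[225:335,155:270],None,fx=5,fy=5,interpolation=cv2.INTER_CUBIC))
E
```

```text
t: 5.85
eef_pos: [0.5546, 0.1435, 0.0651]
tool_rot: [[0.834, 0.145, 0.532], [-0.551, 0.214, 0.807], [0.003, -0.966, 0.258]]
contact_force: [-0.7, -1.6, 2.1]
width: -0.003
t: 6.15
eef_pos: [0.5556, 0.1455, 0.0652]
tool_rot: [[0.834, 0.144, 0.533], [-0.552, 0.214, 0.806], [0.002, -0.966, 0.258]]
contact_force: [-0.1, -0.9, 0.8]
width: 0.001
shift [-0.01  0.01  0.12] turn [0.1 0.  0.1]
-0.5402338990553461 0.9582288903409782
```

View pics/s5.png

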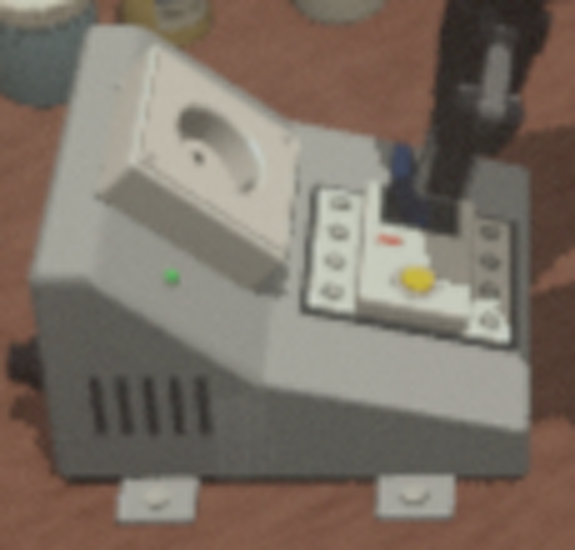

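Lever tip now at about (402,148), close to its original (395,150), nearly up. The button (417,280) seems to be dipping. I'll push on in small steps.

```bash
python3 -m pendant '[[[0,0,0,0.05,0,0,0],[0,0,0,0.1,0,0,0],[0,0,0,0.1,0,0,0]]]'
python3 -m pendant '[[[0,0,0,0.06,0,0,0],[0,0,0,0.06,0,0,0]]]'
python3 -m pendant '[[[0,0,0,0.05,0,0,0],[0,0,0,0.05,0,0,0]]]'
python3 - <<'E'
from fit import *
from cell import sensors,imaging
import cv2
st=sensors.state(); rows(M["pivot"]+.02*M["n"],R_deck(),st); print(st["contact_force"]@M["u"],st["contact_force"]@M["n"])
b=imaging.camera("scene")["img"][:,:,::-1]; cv2.imwrite("pics/s6.png",cv2.resize(b[225:335,155:270],None,fx=5,fy=5,interpolation=cv2.INTER_CUBIC))
E
```

```text
t: 6.5
eef_pos: [0.5569, 0.1481, 0.0658]
tool_rot: [[0.834, 0.143, 0.533], [-0.552, 0.214, 0.806], [0.001, -0.966, 0.258]]
contact_force: [0.8, -0.3, 0.5]
width: 0.002
t: 6.7
eef_pos: [0.5578, 0.1495, 0.0662]
tool_rot: [[0.834, 0.143, 0.532], [-0.551, 0.214, 0.806], [0.001, -0.966, 0.257]]
contact_force: [-1.3, -2.2, -0.1]
width: -0.002
t: 6.9
eef_pos: [0.5586, 0.1506, 0.0666]
tool_rot: [[0.834, 0.143, 0.532], [-0.551, 0.214, 0.806], [0.001, -0.966, 0.257]]
contact_force: [-0.5, -0.5, -0.4]
width: -0.005
shift [-0.    0.   -0.08] turn [0.1 0.  0.1]
-0.7944302600235522 -0.22153195324314398
```

View pics/s6.png

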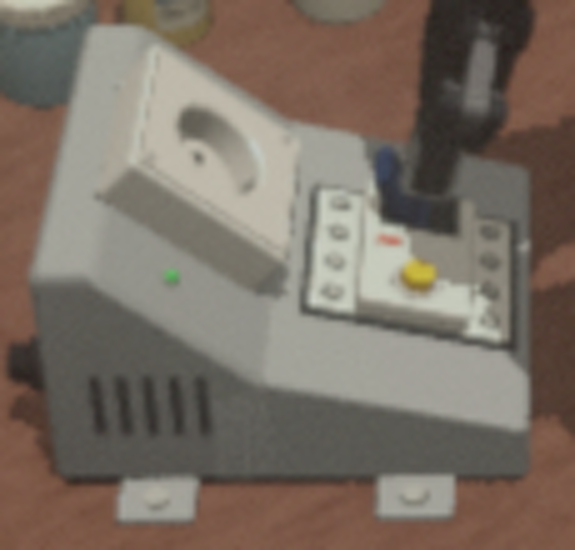

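```bash
python3 -m pendant '[[[0,0,0,-0.6,0,0,0],[0,0,0,-1.2,0,0,0],[0,0,-1.5,-1.3,0,0,0],[0,0,-3,-1.3,0,0,0],[0,0,-3,-1.3,0,0,0],[0,0,-3,-1.3,0,0,0]]]'
python3 - <<'E'
from fit import *
from cell import sensors,imaging
import cv2
st=sensors.state(); print(st["contact_force"])
b=imaging.camera("scene")["img"][:,:,::-1]; cv2.imwrite("pics/s7.png",cv2.resize(b[225:335,155:270],None,fx=5,fy=5,interpolation=cv2.INTER_CUBIC))
yaw=np.radians(-21.3);bx=np.array([np.cos(yaw),np.sin(yaw),0]);R=np.c_[bx,[0,0,-1],[-bx[1],bx[0],0]]
rows(np.array([.6065,-.1075,.2]),R,st)
E
```

```text
t: 7.55
eef_pos: [0.5262, 0.0995, 0.1453]
tool_rot: [[0.834, 0.147, 0.532], [-0.552, 0.213, 0.806], [0.005, -0.966, 0.259]]
contact_force: [0.5, -0.0, -0.5]
width: -0.001
[ 0.4732 -0.0172 -0.5158]
shift [ 6.05 -2.84 -3.67] turn [-14.9 -12.1   1.9]
```

View pics/s7.png

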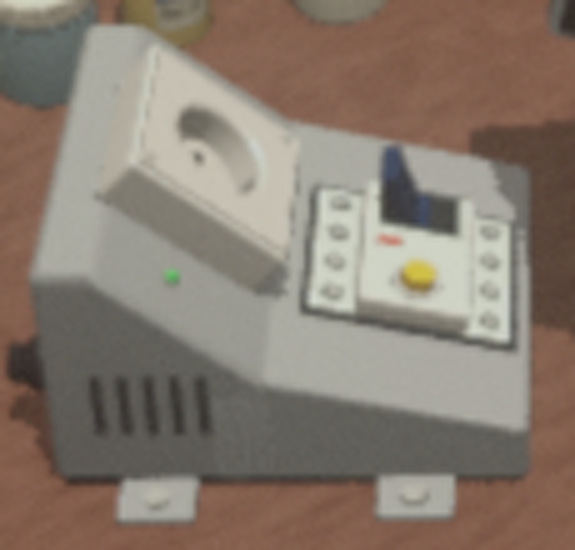

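```bash
python3 -m pendant '[[[60,0,-1.5,0,0,0,0],[60,0,-2.84,0,-3,-3,0.4],[60,2,-2.84,-1.2,-14.9,-12.1,1.9],[60,6.05,-2.84,-3.67,-14.9,-12.1,1.9],[60,6.05,-2.84,-3.67,-14.9,-12.1,1.9],[60,6.05,-2.84,-3.67,-14.9,-12.1,1.9],[60,6.05,-2.84,-3.67,-14.9,-12.1,1.9],[60,6.05,-2.84,-3.67,-14.9,-12.1,1.9],[60,6.05,-2.84,-3.67,-14.9,-12.1,1.9],[60,6.05,-2.84,-3.67,-14.9,-12.1,1.9]]]'
python3 - <<'E'
from fit import *
from cell import sensors,imaging
import cv2
st=sensors.state(); print(st["contact_force"])
yaw=np.radians(-21.3);bx=np.array([np.cos(yaw),np.sin(yaw),0]);R=np.c_[bx,[0,0,-1],[-bx[1],bx[0],0]]
rows(np.array([.606,-.108,.09]),R,st)
b=imaging.camera("scene")["img"][:,:,::-1]; cv2.imwrite("pics/s8.png",cv2.resize(b[130:260,250:390],None,fx=5,fy=4.6,interpolation=cv2.INTER_CUBIC))
b=imaging.camera("top")["img"][:,:,::-1]; cv2.imwrite("pics/t8.png",cv2.resize(b[160:280,280:420],None,fx=5,fy=5,interpolation=cv2.INTER_CUBIC))
E
```

```text
t: 8.6
eef_pos: [0.6051, -0.1054, 0.1978]
tool_rot: [[0.933, -0.004, 0.361], [-0.361, 0.002, 0.933], [-0.005, -1.0, -0.0]]
contact_force: [-0.1, -0.2, 0.2]
width: 0.603
[-0.1363 -0.1856  0.2117]
shift [ 0.08  3.59 -0.07] turn [ 0.   0.1 -0.3]
```

View pics/s8.png

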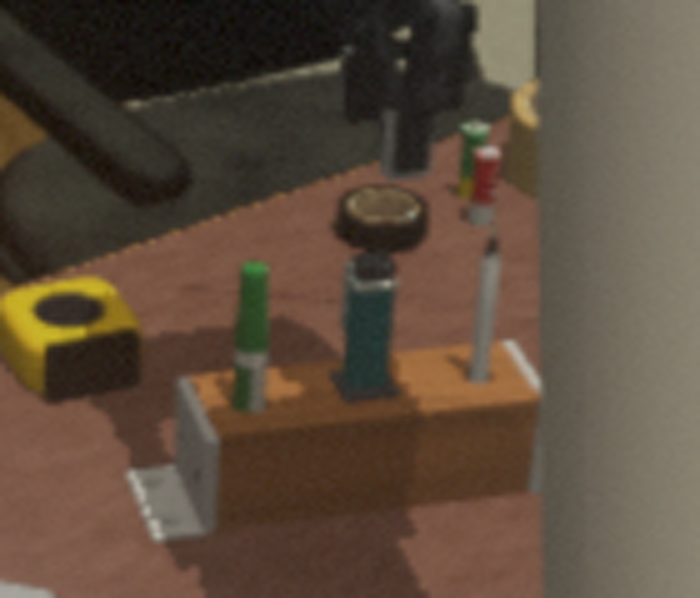

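View pics/t8.png

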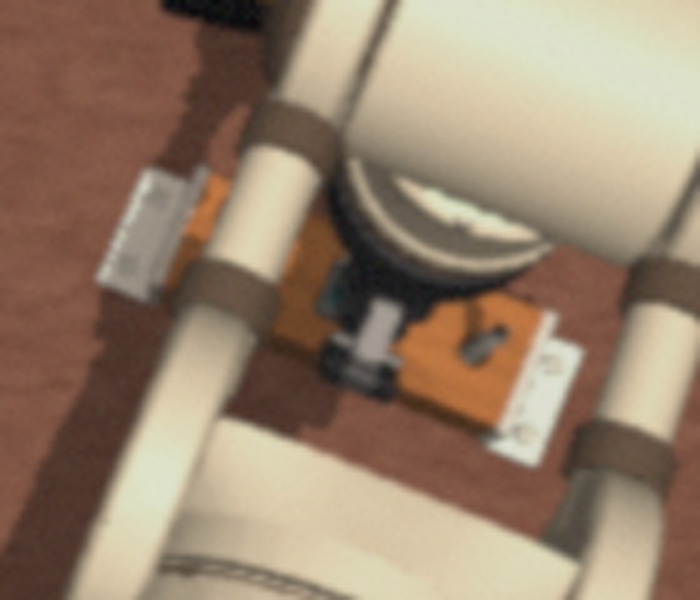

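```bash
python3 - <<'E'
from fit import *
from cell import sensors
st=sensors.state();p=st["eef_pos"];T=st["tool_rot"]
f=lambda q:(proj("scene",q)-[250,130])*[5,4.6]
for s in(-1,1): print("finger",f(p+s*.032*T[:,0]-.006*T[:,1]))
for c in [(.606,-.108),(.605,-.107),(.605,-.11)]:
    print(c,[f(np.array([*c,z])) for z in (.064,.138)])
    print("guard corners",[ (f(np.array([*c,.064])+sx*.013*T[:,0]+sy*.014*T[:,2])) for sx,sy in((-1,1),(-1,-1),(1,-1),(1,1))])
E
```

```text
finger [404.9296 172.0656]
finger [359.7451 108.4871]
(0.606, -0.108) [array([366.4783, 379.3893]), array([375.9264, 255.8259])]
guard corners [array([346.2162, 397.1274]), array([403.6717, 390.027 ]), array([386.3207, 362.0185]), array([329.7334, 368.8799])]
(0.605, -0.107) [array([366.1549, 380.9398]), array([375.6008, 257.3132])]
guard corners [array([345.8708, 398.7107]), array([403.3804, 391.5967]), array([386.0186, 363.5373]), array([329.3787, 370.4115])]
(0.605, -0.11) [array([371.1474, 379.0647]), array([380.7536, 255.5178])]
guard corners [array([350.9392, 396.7955]), array([408.3612, 389.6981]), array([390.9373, 361.7009]), array([334.3823, 368.5595])]
```

```bash
python3 - <<'E'
import cv2
b=cv2.imread("pics/s8.png")
cv2.imwrite("pics/s8z.png",cv2.resize(b[230:420,280:460],None,fx=3.3,fy=3.1,interpolation=cv2.INTER_CUBIC))
E
```

```text
(no output)
```

View pics/s8z.png

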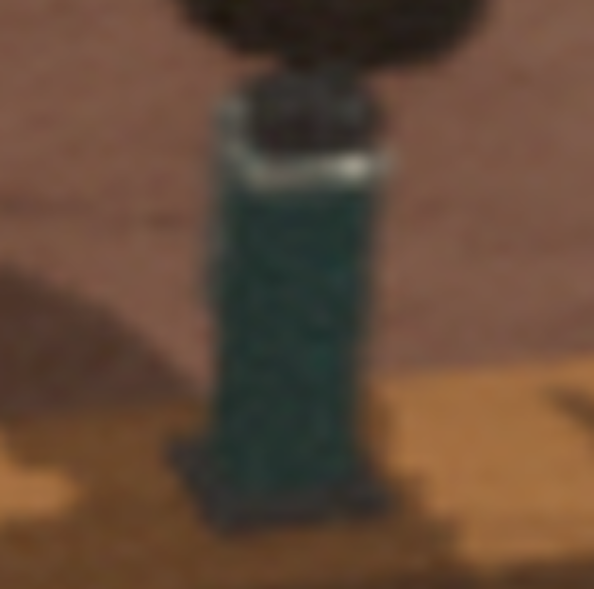

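```bash
python3 -m pendant '[[[60,0.02,1.2,-0.05,0,0,0],[60,0.02,2.4,-0.05,0,0,0],[60,0.02,3.3,-0.05,0,0,0],[60,0.02,3.6,-0.05,0,0,0],[60,0.02,3.6,-0.05,0,0,0]]]' 40
python3 -m pendant '[[[15,0,0,0,0,0,0],[5,0,0,0,0,0,0],[0,0,0,0,0,0,0],[0,0,0,0,0,0,0],[0,0,0,0,0,0,0],[0,0,0,0,0,0,0],[0,0,0,0,0,0,0],[0,0,0,0,0,0,0]]]' 40
python3 - <<'E'
from fit import *
from cell import sensors,imaging
import cv2
st=sensors.state(); print(st["eef_pos"],st["width"]*85)
b=imaging.camera("scene")["img"][:,:,::-1]; cv2.imwrite("pics/s9.png",cv2.resize(b[130:260,250:390],None,fx=5,fy=4.6,interpolation=cv2.INTER_CUBIC))
E
```

```text
t: 9.2
eef_pos: [0.6043, -0.1078, 0.089]
tool_rot: [[0.932, -0.006, 0.362], [-0.362, 0.002, 0.932], [-0.006, -1.0, -0.0]]
contact_force: [0.4, -0.7, -0.9]
width: 0.603
t: 10.0
eef_pos: [0.6066, -0.1092, 0.0921]
tool_rot: [[0.932, -0.0, 0.363], [-0.363, -0.0, 0.932], [-0.0, -1.0, -0.0]]
contact_force: [-0.7, 1.1, 6.2]
width: 0.176
[ 0.6066 -0.1092  0.0921] 14.986608701867238
```

View pics/s9.png

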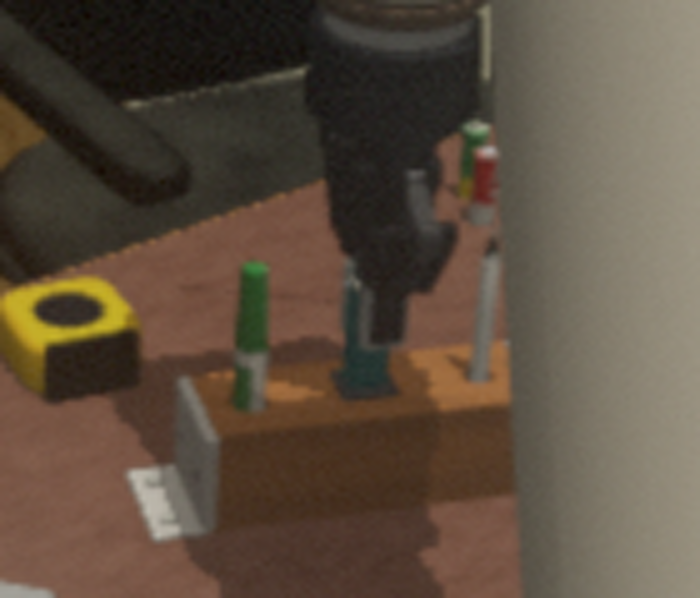

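```bash
python3 -m pendant '[[[0,0,-0.3,0,0,0,0],[0,0,-0.7,0,0,0,0],[0,0,-1.1,0,0,0,0],[0,0,-1.6,0,0,0,0],[0,0,-2.1,0,0,0,0],[0,0,-2.7,0,0,0,0],[0,0,-3.4,0,0,0,0],[0,0,-3.4,0,0,0,0],[0,0,-3.4,0,0,0,0],[0,0,-3.4,0,0,0,0]]]'
python3 - <<'E'
from fit import *
from cell import sensors,imaging
import cv2
st=sensors.state(); print(st["eef_pos"],st["width"]*85,st["joints"])
b=imaging.camera("scene")["img"][:,:,::-1]; cv2.imwrite("pics/s10.png",cv2.resize(b[90:260,250:390],None,fx=4,fy=3.5,interpolation=cv2.INTER_CUBIC))
b=imaging.camera("top")["img"][:,:,::-1]; cv2.imwrite("pics/t10.png",cv2.resize(b[160:280,280:420],None,fx=5,fy=5,interpolation=cv2.INTER_CUBIC))
E
```

```text
t: 11.05
eef_pos: [0.6049, -0.1086, 0.1907]
tool_rot: [[0.932, -0.006, 0.363], [-0.363, 0.002, 0.932], [-0.006, -1.0, -0.001]]
contact_force: [0.3, 0.8, -1.5]
width: 0.179
[ 0.6049 -0.1086  0.1907] 15.204811251538176 [-0.3738  0.295   1.5183 -0.0005  1.3343 -0.0026]
```

View pics/s10.png

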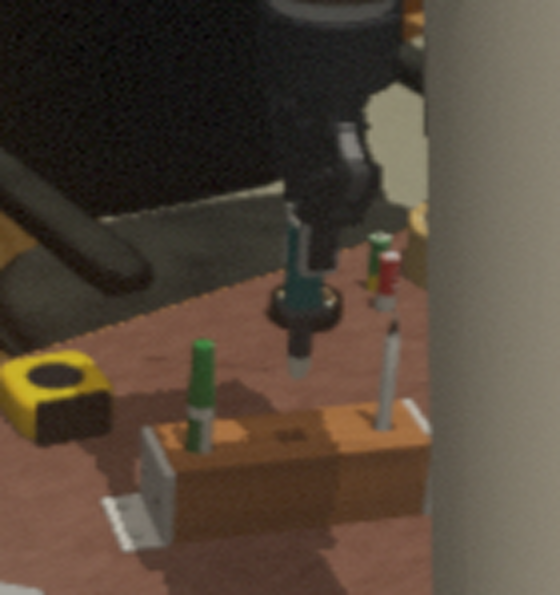

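```bash
cat > g.py <<'E'
from fit import *
from scipy.spatial.transform import Rotation as Ro
def align(T,y):
    a=T[:,1];c=np.cross(a,y);ang=np.arctan2(np.linalg.norm(c),a@y)
    return Ro.from_rotvec(c/np.linalg.norm(c)*ang).as_matrix()@T
E
python3 - <<'E'
from g import *
from cell import sensors
st=sensors.state();p=st["eef_pos"];T=st["tool_rot"]
f=lambda q:(proj("scene",q)-[250,90])*[4,3.5]
print("nose",f(p+.084*T[:,1]),"guard",f(p+.032*T[:,1]))
t=align(T,-M["ms"]);print(t)
p2=M["mouth"]+(.084+.06)*M["ms"]
st2=dict(st);st2["eef_pos"]=p+[0,0,.07]
print(p2); rows([*p2[:2],.26],t,st2)
E
```

```text
nose [299.9145 376.4885] guard [305.2175 308.2127]
[[ 0.9015  0.369   0.2263]
 [-0.4096  0.5582  0.7216]
 [ 0.1399 -0.7431  0.6543]]
[0.5298 0.147  0.2128]
shift [-5.42  0.05  7.03] turn [41.1  0.  -9.2]
```

View pics/t10.png

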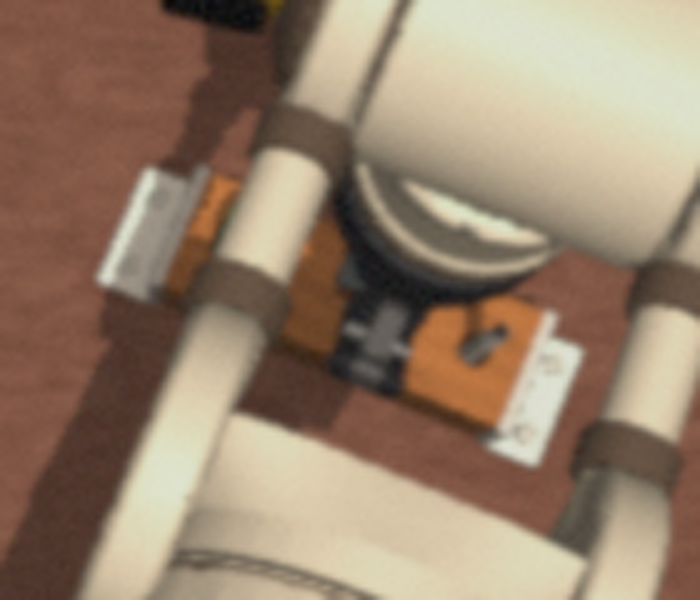

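```bash
python3 -m pendant '[[[0,0,-1.2,0,0,0,0],[0,0,-2.33,0,0,0,0],[0,0,-2.33,0,0,0,0],[0,-1.5,-2.3,1.9,8,0,-1.8],[0,-2.5,-2.3,3.2,16,0,-3.6],[0,-3.5,-2.3,4.5,24,0,-5.4],[0,-4.5,-2.3,5.8,32,0,-7.2],[0,-5.42,-2.28,7.03,41.1,0,-9.2],[0,-5.42,-2.28,7.03,41.1,0,-9.2],[0,-5.42,-2.28,7.03,41.1,0,-9.2],[0,-5.42,-2.28,7.03,41.1,0,-9.2],[0,-5.42,-2.28,7.03,41.1,0,-9.2],[0,-5.42,-2.28,7.03,41.1,0,-9.2]]]'
python3 - <<'E'
from g import *
from cell import sensors,imaging
import cv2
st=sensors.state(); print(st["width"]*85,st["joints"])
t=align(st["tool_rot"],-M["ms"])
rows(M["mouth"]+(.084+.03)*M["ms"],t,st)
b=imaging.camera("scene")["img"][:,:,::-1]; cv2.imwrite("pics/s11.png",cv2.resize(b[150:320,130:300],None,fx=3.5,fy=3.5,interpolation=cv2.INTER_CUBIC))
b=imaging.camera("top")["img"][:,:,::-1]; cv2.imwrite("pics/t11.png",cv2.resize(b[140:320,120:300],None,fx=3.3,fy=3.3,interpolation=cv2.INTER_CUBIC))
n=st["eef_pos"]+.084*st["tool_rot"][:,1]
print("nose pred",(proj("scene",n)-[130,150])*3.5,(proj("top",n)-[120,140])*3.3)
E
```

```text
t: 12.45
eef_pos: [0.5321, 0.1456, 0.2618]
tool_rot: [[0.901, 0.373, 0.224], [-0.41, 0.556, 0.723], [0.145, -0.743, 0.654]]
contact_force: [0.9, -0.1, -0.0]
width: 0.184
15.650659781575921 [-0.3483 -0.2241  2.0668  0.7685  1.2089 -0.2267]
shift [-0.33  2.21 -1.05] turn [ 0.  -0.   0.2]
nose pred [305.5892 226.5605] [251.5089 289.481 ]
```

View pics/s11.png

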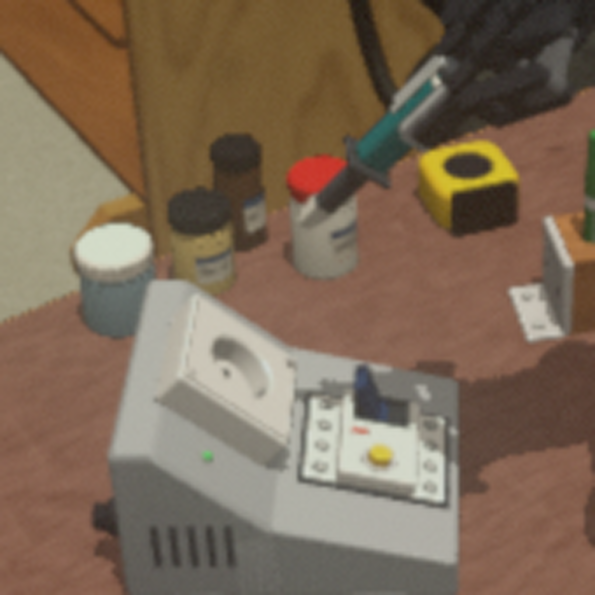

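View pics/t11.png

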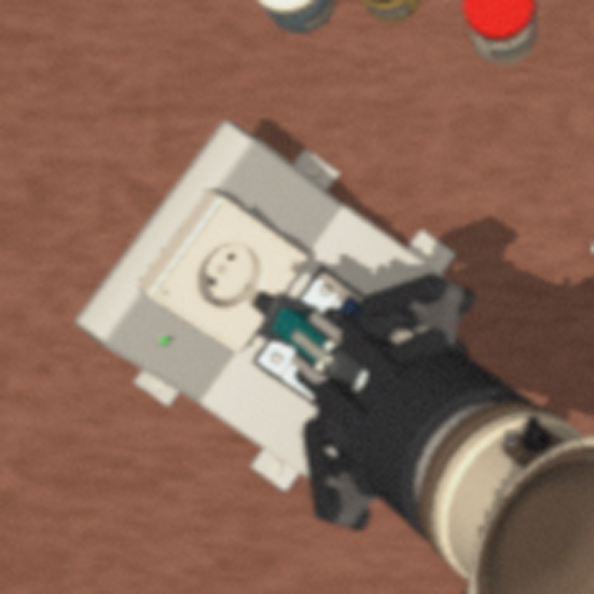

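```bash
python3 -m pendant '[[[0,-0.15,1.1,-0.5,0,0,0],[0,-0.33,2.21,-1.05,0,0,0],[0,-0.33,2.21,-1.05,0,0,0],[0,-0.33,2.21,-1.05,0,0,0]]]'
python3 - <<'E'
from g import *
from cell import sensors,imaging
import cv2
st=sensors.state(); print(st["width"]*85,st["joints"])
t=align(st["tool_rot"],-M["ms"])
rows(M["mouth"]+(.084+.0)*M["ms"],t,st)
b=imaging.camera("scene")["img"][:,:,::-1]; cv2.imwrite("pics/s12.png",cv2.resize(b[200:280,160:270],None,fx=7,fy=7,interpolation=cv2.INTER_CUBIC))
b=imaging.camera("top")["img"][:,:,::-1]; cv2.imwrite("pics/t12.png",cv2.resize(b[180:270,160:260],None,fx=6.5,fy=6.5,interpolation=cv2.INTER_CUBIC))
for k in (.084,.032):
  n=st["eef_pos"]+k*st["tool_rot"][:,1]
  print("pred",(proj("scene",n)-[160,200])*7,(proj("top",n)-[160,180])*6.5)
E
```

```text
t: 12.95
eef_pos: [0.5395, 0.1648, 0.1899]
tool_rot: [[0.901, 0.37, 0.225], [-0.41, 0.558, 0.722], [0.142, -0.743, 0.655]]
contact_force: [0.1, -1.0, 0.0]
width: 0.185
15.683956864844118 [-0.2982 -0.1031  2.1154  0.8276  1.0596 -0.323 ]
shift [ 0.06  0.98 -0.  ] turn [-0.  -0.   0.1]
pred [341.4276 324.6333] [223.2696 312.515 ]
pred [460.3869 212.6339] [289.042  364.5339]
```

View pics/s12.png

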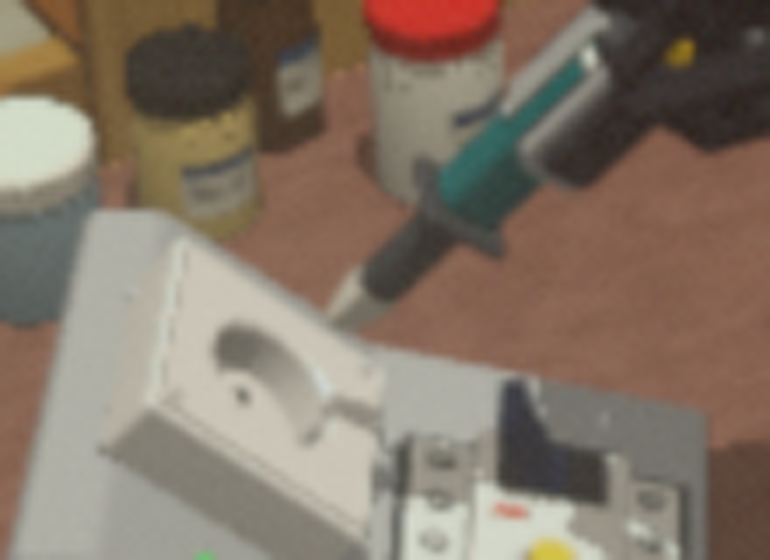

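View pics/t12.png

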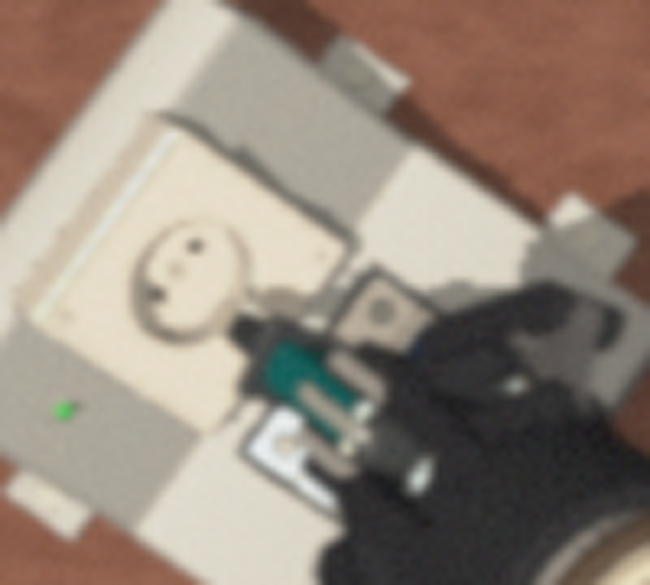

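```bash
python3 -m pendant '[[[0,0.06,0.4,0,0,0,0],[0,0.06,0.8,0,0,0,0],[0,0.06,1.1,0,0,0,0],[0,0.06,1.25,0,0,0,0],[0,0.06,1.25,0,0,0,0],[0,0.06,1.25,0,0,0,0]]]'
python3 - <<'E'
from g import *
from cell import sensors,imaging
import cv2
st=sensors.state(); print(st["width"]*85,st["contact_force"],st["qd"])
t=align(st["tool_rot"],-M["ms"])
rows(M["mouth"]+(.084-.0085)*M["ms"],t,st)
b=imaging.camera("scene")["img"][:,:,::-1]; cv2.imwrite("pics/s13.png",cv2.resize(b[200:280,160:270],None,fx=7,fy=7,interpolation=cv2.INTER_CUBIC))
b=imaging.camera("top")["img"][:,:,::-1]; cv2.imwrite("pics/t13.png",cv2.resize(b[180:270,160:260],None,fx=6.5,fy=6.5,interpolation=cv2.INTER_CUBIC))
for k in (.084,.032):
  n=st["eef_pos"]+k*st["tool_rot"][:,1]
  print("pred",n,(proj("scene",n)-[160,200])*7,(proj("top",n)-[160,180])*6.5)
E
```

```text
t: 13.65
eef_pos: [0.555, 0.1851, 0.1622]
tool_rot: [[0.901, 0.371, 0.224], [-0.409, 0.558, 0.722], [0.143, -0.743, 0.654]]
contact_force: [0.0, 0.7, -0.7]
width: 0.181
15.371432915122607 [ 0.0212  0.6862 -0.6554] [-0.0035 -0.0066 -0.0023  0.0019  0.0023 -0.001 ]
shift [-0.    0.01 -0.  ] turn [-0.   0.   0.1]
pred [0.5861 0.2319 0.0998] [258.016  398.3565] [181.6884 272.5963]
pred [0.5668 0.2029 0.1384] [373.3973 289.7086] [243.4827 321.3299]
```

View pics/s13.png

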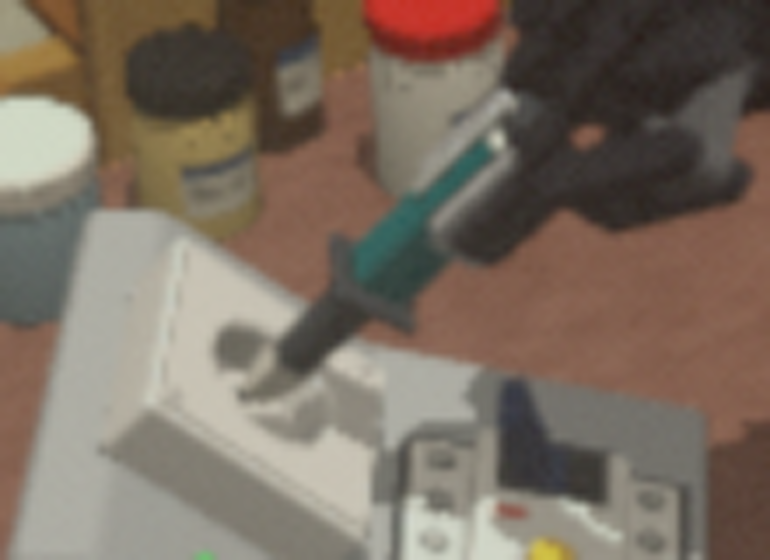

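View pics/t13.png

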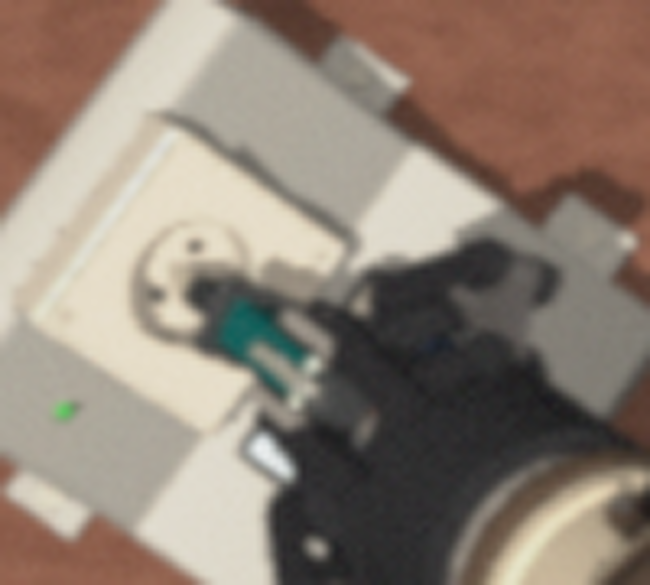

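```bash
python3 -m pendant '[[[0,0,0,0,0,0,0],[0,0,0,0,0,0,0],[0,0,0,0,0,0,0],[0,0,0,0,0,0,0],[0,0,0,0,0,0,0]]]'
python3 -m pendant '[[[0,0,0,0,0,0,0],[0,0,0,0,0,0,0]]]'
python3 - <<'E'
from g import *
from cell import sensors,imaging
import cv2
st=sensors.state(); n=st["eef_pos"]+.084*st["tool_rot"][:,1]; print((n-M["mouth"])@M["ms"],n-M["mouth"],st["qd"],st["contact_force"])
b=imaging.camera("scene")["img"][:,:,::-1]; cv2.imwrite("pics/s14.png",cv2.resize(b[150:330,150:380],None,fx=3.3,fy=3.3,interpolation=cv2.INTER_CUBIC))
E
```

```text
t: 14.25
eef_pos: [0.5549, 0.185, 0.162]
tool_rot: [[0.901, 0.371, 0.225], [-0.41, 0.557, 0.722], [0.143, -0.743, 0.654]]
contact_force: [0.5, 0.5, -1.2]
width: 0.188
t: 14.45
eef_pos: [0.5549, 0.185, 0.162]
tool_rot: [[0.901, 0.371, 0.225], [-0.41, 0.557, 0.722], [0.143, -0.743, 0.654]]
contact_force: [0.8, -0.3, -0.2]
width: 0.183
-0.008223261162682897 [ 0.0032  0.0045 -0.0061] [-0.002  -0.0006 -0.0003 -0.0018 -0.0004 -0.0004] [ 0.7838 -0.3229 -0.179 ]
```

View pics/s14.png

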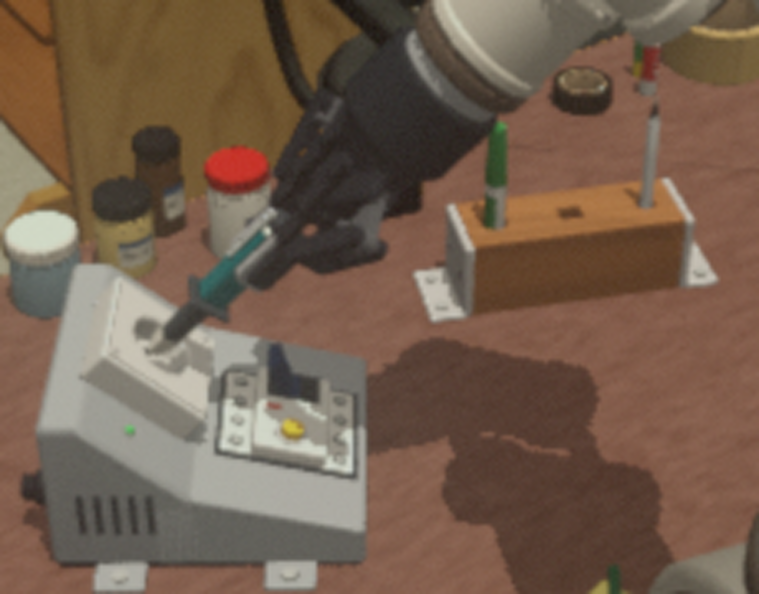

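The lever is up (tip at about (275,350)), the nose is in the recess (about (155,347)), the pens still stand in the block, and the arm is still. Handing in.

```bash
python3 -c "
from cell import bot
print(bot.hand_in())"
```

```text
the job is handed in; nothing more can be done
None
```

I finished the check and handed the job in at about 14.5 s. No verdict is reported, so this rests on my own last checks.

- **Test button and lever:** I pressed the yellow button until the lever dropped, which the picture confirmed. It bottomed at about 9 N. I then pushed the lever up from its front side. With the arm clear it stayed up, and it was still up in the last picture.
- **Tester:** I drew it straight out of the block and turned it 42 degrees to the socket. At hand-in it was held with its nose about 8 mm inside the recess by calculation. That puts it near the centre and square to within about a degree, with its origin about 0.14 m over the bench.
- **Last checks:** The arm was still. The force reading was within its usual noise of about 1 N, so I saw no sign of the tester pressing on the socket.
- **Rest of the bench:** The jars, marker and pen looked undisturbed in the last picture. The tape measure was hidden behind the gripper there. It was in place in an earlier picture, and nothing came near it.

**Small disagreements:**
- The button tripped 1 to 2 mm deeper than my height estimate implied.
- In the pictures the nose tip differed from the calculated position by about 1 to 2 pixels (1 to 3 mm). That is within the 2 to 17 mm allowed depth.

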